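Close up the sockets on the magnetic rail

TASK

The two bigger sockets still have to go on the socket rail, so make room at its open end: with your fingertips push the row of five sockets along the rail, all together as one train, until the first one sits against the raised end stop and no gaps are left in the row. Push gently, without ramming the stop; do not grip or lift any socket, do not pull the row apart, and leave the loose sockets, the ratchet and the screwdriver where they are.

Things in the scene. Friction and masses are not known exactly. Their poses are not given: they have to be found in the camera images.
- rail: Magnetic socket rail fixed to the bench at any angle: aluminium channel 290 mm long, 34 wide, 12 high, slot along its top. Origin on the bench (z = 0) on the channel's centre line; x points along it to the end stop. The channel runs from x = -150 mm (open end) to x = +140 mm, where a raised black end stop (16 mm long, 36 wide, 32 high) closes it.
- rail_stop (a point): Point on the inner face of the raised end stop, on the rail's centre line, 17 mm above the bench. The first clip's block comes to rest here.
- clip1: Socket on its sliding clip (one piece, about 105 g), first of the row, nearest the end stop. Black clip, foot captive in the slot; its block, 28 mm along the rail by 26 wide, stands 13 to 22 mm above the bench and touches its neighbour's (28 mm pitch). Steel socket 22 mm across on it, up to 60 mm. Origin on its vertical axis, 3 mm above the bench; x along the rail, z up. All five slide with 1 to 2 N.
- clip2: Socket on its sliding clip (one piece, about 111 g), number 2 from the stop. Black clip, foot captive in the slot; its block, 28 mm along the rail by 26 wide, stands 13 to 22 mm above the bench and touches its neighbour's (28 mm pitch). Steel socket 23 mm across on it, up to 60 mm. Origin on its vertical axis, 3 mm above the bench; x along the rail, z up. All five slide with 1 to 2 N.
- clip3: Socket on its sliding clip (one piece, about 118 g), number 3 from the stop. Black clip, foot captive in the slot; its block, 28 mm along the rail by 26 wide, stands 13 to 22 mm above the bench and touches its neighbour's (28 mm pitch). Steel socket 24 mm across on it, up to 60 mm. Origin on its vertical axis, 3 mm above the bench; x along the rail, z up. All five slide with 1 to 2 N.
- clip4: Socket on its sliding clip (one piece, about 124 g), number 4 from the stop. Black clip, foot captive in the slot; its block, 28 mm along the rail by 26 wide, stands 13 to 22 mm above the bench and touches its neighbour's (28 mm pitch). Steel socket 25 mm across on it, up to 60 mm. Origin on its vertical axis, 3 mm above the bench; x along the rail, z up. All five slide with 1 to 2 N.
- clip5: Socket on its sliding clip (one piece, about 130 g), last of the row, nearest the open end. Black clip, foot captive in the slot; its block, 28 mm along the rail by 26 wide, stands 13 to 22 mm above the bench and touches its neighbour's (28 mm pitch). Steel socket 26 mm across on it, up to 60 mm. Origin on its vertical axis, 3 mm above the bench; x along the rail, z up. All five slide with 1 to 2 N.
- spare_small: Loose bigger socket (30 mm across, 40 mm tall) on its clip (24 by 27 mm foot), standing on the bench beside the rail, 59 mm tall in all; origin at the centre of its underside. Leave it standing.
- spare_big: Loose bigger socket (34 mm across, 44 mm tall) on its clip (24 by 27 mm foot), standing on the bench beside the rail, 63 mm tall in all; origin at the centre of its underside. Leave it standing.
- ratchet: Loose steel ratchet with black grip, 250 mm long, 26 mm high, lying on the bench beside the rail; origin under its middle, x axis along it towards the head. Leave it.
- screwdriver: Loose screwdriver with green handle, 150 mm long, 26 mm thick, lying on the bench beside the rail; origin under its middle, x axis along it towards the tip. Leave it.
Not all that is in view belongs to the job. Leave any blue look-alike of the clip5 alone.

How it is judged:
By the outcome, as a careful person would: the job done as asked, in the order asked, and still so for the second after the job is handed in, with the robot touching nothing.
It also fails if it takes over 32 s, if anything falls off the work surface, if the arm or the gripper's body presses on something with over 40 N, if the wrist force passes 120 N, or if a joint passes its speed limit or range.

ROBOT

A 6-joint arm with a two-finger parallel gripper is mounted at the origin on the work surface. World frame = base frame: x ahead of the robot, y to its left, z up, the work surface at z = 0. Lengths are in m, angles in rad, forces in N, time in s.
With the tool pointing down it reaches from about 0.35 to 0.875 m from the base axis. Payload 4.2 kg.
Tool frame: the origin (TCP) lies midway between the tips of the shut fingers; the grasp point (between the pads) lies 19 mm behind it; z points along the fingers, y is the line along which they close (so a half turn about z gives the same grasp; the last joint's range is limited). The gripper opens to 85 mm and grips with 20 to 120 N. Pads are 22 mm wide; open, the fingers measure 114 mm over their backs; the gripper's body (76 mm by 85 mm) begins 54 mm behind the grasp point. The pads swing forward as they close: fully open they stand 13 mm farther back than shut.
Start: joints at [1.535, 0.385, 0.008, 0, -1.194, -0.259], TCP at [0.182, 0.598, 0.231] pointing down, gripper open.
Joint ranges: [-3.14, 3.14], [-1.21, 2.06], [-1.07, 1.41], [-3.16, 2.05], [-2.99, -0.16], [-3.1, 3.1]. Speed limits (rad/s): [2.79, 2.79, 3.14, 3.14, 3.14, 3.14].

INTERFACE

Orientations are given as a unit quaternion [x, y, z, w].
In Python, from workcell import robot gives the robot as it stands. The module is installed in compiled form; this text tells all that it offers.
- The arm moves only by the tool servo_tool, never from a script. Its argument "deltas" is a list of rows, each a list of 2 entries, a list of its own where there are three numbers: the shift along the tool's x, y, z each as a share of 0.3 m, from -1 to 1, then the turn about the tool's z as a share of 5 degrees, from -1 to 1. In form: [[[x, y, z], spin], ...]. A call has 1 to 8 rows; each row shifts and turns the commanded pose from where the row before left it, along the tool's axes as they then stand; what a row does not reach is not made up. A row lasts 1/8 s, in which the tool goes at most 62.5 mm and 10.7 degrees, less where a joint would pass 70% of its speed; a pose out of reach is approached as far as the arm can. A call with a number of a shift or a turn outside -1 to 1 is refused whole. A call with a gripper value outside its range is refused whole. "fingers" is the opening, from 0 (shut) to 1 (fully open), set as the call begins (left out, the last holds). The fingers move at their own pace and stop on an object; "newtons" is the grip in N (left out, the last holds). Time passes only in rows, so rows that do not move let the fingers close. It gives the time, the measured TCP pose, the force, the opening and the grip force at its end, in the units of the state.
- robot.read_state(): the state, without advancing time (a new reading comes with each control period).
- robot.snapshot(name): name is "scene" or "side" or "wrist"; returns a dict with "pixels" (480x640x3 uint8, blue, green, red), "fx", "fy", "cx", "cy" (pixels), "xyz" and "orientation" of the camera in the world; the wrist camera has in their place "tool_from_camera" (4x4, takes a point from camera to tool coordinates, whose origin is the TCP and whose axes are the flange's). Camera axes: x right, y down, z forward; pixel columns grow to the right and rows downward; lengths in m; the calibration is good to about 2 mm. A picture is of the moment at which its call begins: read the wrist's pose just before it. There is no depth.
- robot.close_job(): hands the job in; it is judged then, once.
The state is a dict: "t": time; "q": joint angles; "joint_velocities": joint speeds; "effort": joint torques, N m; "tcp_pos": TCP position; "tool_rot": TCP orientation; "contact_force": force on the tool from outside, world axes, zero at the start; "wrist_torque": the same for the moment, N m; "gripper_width": finger opening in m; "finger_force": force on a finger pad.
Only numpy, scipy, OpenCV 4.12 (cv2) and the standard library are available. Lean on these libraries where they do the work, as an engineer would, in place of code of your own. Each camera call takes 0.05 s, during which the arm holds its last target. There are 200 camera calls.

## Working session

There is one attempt and no reset: what is moved stays moved. The work goes in short steps, Python scripts to look and compute and a tool call to move; the robot and the scene stay as the last step left them, time stands still between calls to the robot, and variables do not carry over. Pictures are saved under pics/ and viewed, at most 10 in all, crops included, and the job is handed in when it is done.

Besides the shell and the picture viewer there is one more tool, called after "Call:" as name(argument=value, ...), one argument or row to a line, values as JSON. servo_tool: Moves the arm, as the interface text tells. Shift numbers are shares of 0.3 m and turn numbers shares of 5 degrees, none past 1 either way. Its arguments: {"type":"object","properties":{"deltas":{"type":"array"},"fingers":{"type":"number"},"newtons":{"type":"number"}},"required":["deltas"]}

```bash
mkdir -p pics; cat > h.py <<'E'
import numpy as np, cv2, pickle
from scipy.spatial.transform import Rotation as R
from workcell import robot
def snap(n,f):
    s=robot.read_state(); d=robot.snapshot(n); cv2.imwrite(f'pics/{f}.png',d['pixels'])
    if 'xyz' in d: T=np.eye(4); T[:3,:3]=R.from_quat(d['orientation']).as_matrix(); T[:3,3]=d['xyz']
    else:
        W=np.eye(4); W[:3,:3]=R.from_quat(s['tool_rot']).as_matrix(); W[:3,3]=s['tcp_pos']; T=W@np.array(d['tool_from_camera'])
    pickle.dump((T,d['fx'],d['fy'],d['cx'],d['cy']),open(f'pics/{f}.pkl','wb')); return s
def pt(f,u,v,z):
    T,fx,fy,cx,cy=pickle.load(open(f'pics/{f}.pkl','rb'))
    r=T[:3,:3]@np.array([(u-cx)/fx,(v-cy)/fy,1]); return T[:3,3]+r*(z-T[2,3])/r[2]
def px(f,p):
    T,fx,fy,cx,cy=pickle.load(open(f'pics/{f}.pkl','rb'))
    c=T[:3,:3].T@(np.array(p)-T[:3,3]); return np.array([fx*c[0]/c[2]+cx,fy*c[1]/c[2]+cy])
E
python3 - <<'E'
from h import *
s=snap('scene','s0');snap('side','d0');snap('wrist','w0');print(s)
for f in('s0','d0','w0'):print(pickle.load(open(f'pics/{f}.pkl','rb'))[0].round(3))
print(R.from_quat(s['tool_rot']).as_matrix().round(3))
E
```

```text
{'t': 0.0, 'q': array([ 1.53457553e+00,  3.85524340e-01,  6.61759153e-03, -5.18883100e-04,
       -1.19399807e+00, -2.58615742e-01]), 'joint_velocities': array([ 0.00108461,  0.00205429, -0.0008614 , -0.00077617,  0.00182592,
        0.00057579]), 'effort': array([-5.79205880e-05, -3.92287338e+01,  1.88403207e+01,  4.18622196e+00,
       -4.58371360e-03,  3.45939362e-06]), 'tcp_pos': array([0.18141157, 0.59747349, 0.23023486]), 'tool_rot': array([ 9.89138949e-01, -1.46979488e-01, -1.22663129e-04,  1.07449220e-03]), 'contact_force': array([-1.04143564,  0.13448438, -0.22179594]), 'wrist_torque': array([0.00399114, 0.02866357, 0.04655878]), 'finger_force': 0.0, 'gripper_width': 0.08534867606782298}
[[-0.387  0.756 -0.528  0.939]
 [ 0.922  0.325 -0.211  0.178]
 [ 0.012 -0.568 -0.823  0.615]
 [ 0.     0.     0.     1.   ]]
[[-0.992 -0.098  0.085  0.504]
 [-0.129  0.745 -0.654  0.451]
 [ 0.001 -0.66  -0.751  0.536]
 [ 0.     0.     0.     1.   ]]
[[-0.291 -0.91  -0.295  0.257]
 [-0.957  0.277  0.088  0.574]
 [ 0.002  0.308 -0.951  0.373]
 [ 0.     0.     0.     1.   ]]
[[ 0.957 -0.291 -0.001]
 [-0.291 -0.957 -0.002]
 [ 0.     0.002 -1.   ]]
```

View pics/s0.png

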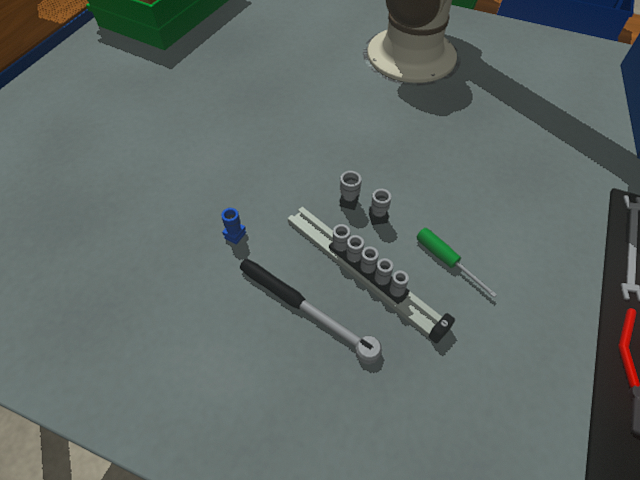

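View pics/w0.png

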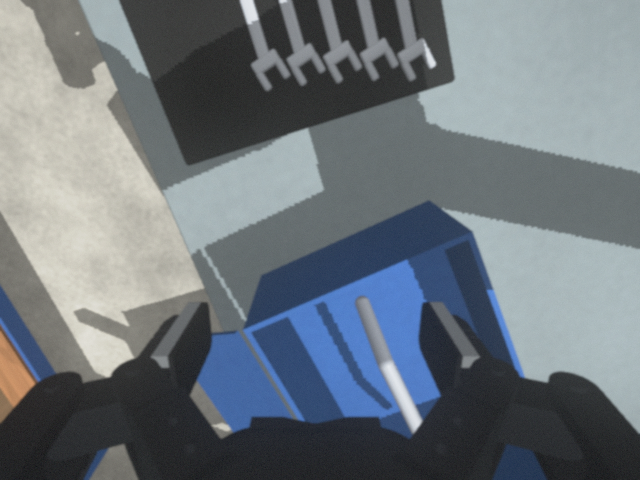

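The scene shows the rail from its open end at about (298,215) to the black stop at (442,327). The five steel sockets run from clip5 at (341,235) to clip1 at (400,282). The blue look-alike at (232,225) stands off the rail, so it isn't clip5: clip5 is the steel socket at (341,235). I'll confirm that in an enlarged crop.

```bash
python3 - <<'E'
import cv2
for f,(x,y,w,h) in {'s0':(280,160,200,150*0+200)}.items():
    i=cv2.imread(f'pics/{f}.png')[y-10:y-10+h,x:x+w]; cv2.imwrite('pics/s0c.png',cv2.resize(i,(600,600),interpolation=cv2.INTER_CUBIC))
E
```

```text
(no output)
```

View pics/s0c.png

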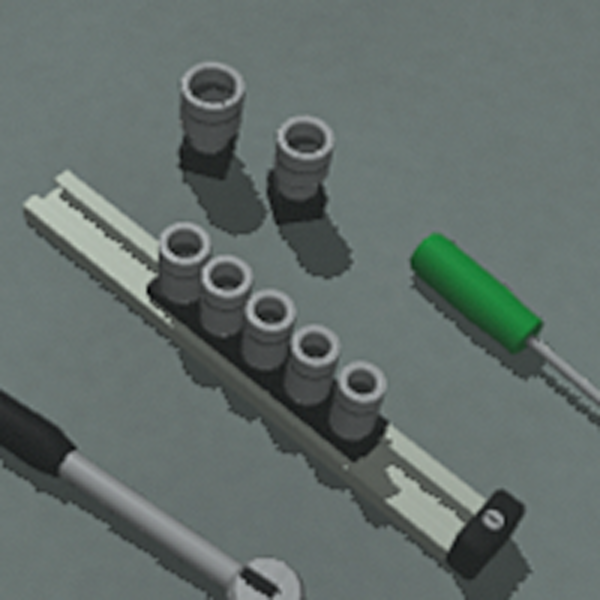

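View pics/d0.png

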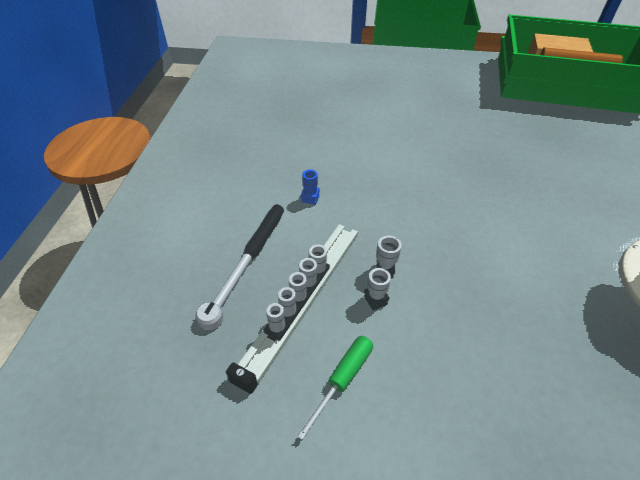

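The crop shows five steel sockets on the rail, with tops from (185,243) for clip5 to (361,383) for clip1. The screw on the stop is at (493,518). The side view agrees: stop at (240,376), row from (318,252) to (276,312), and the spares beside the open half at (388,250) and (379,283).

```bash
python3 - <<'E'
from h import *
C=lambda a,b:(280+a/3,150+b/3)
cs=np.array([pt('s0',*C(*p),.060) for p in[(361,383),(314,347),(270,312),(227,276),(185,243)]])
print(cs.round(4)); print(np.linalg.norm(np.diff(cs,axis=0),axis=1))
cd=np.array([pt('d0',*p,.060) for p in[(276,311),(287.5,295),(298,280),(308.5,265),(318,251)]]);print(cd.round(4))
m=(cs.mean(0)+cd.mean(0))/2
e=np.array([pt('s0',*C(65,172),.012),pt('s0',*C(25,203),.012)]);print('open corners',e.round(4))
u=cs[0]-cs[-1]+cd[0]-cd[-1];u/=np.linalg.norm(u);n=np.array([-u[1],u[0],0])
print('dir',u,np.degrees(np.arctan2(u[1],u[0])),'mean',m)
st=pt('s0',*C(493,518),.032); print('stop',st,[(st-m)@u,(st-m)@n])
for p in list(cs)+list(cd)+list(e): print(((p-m)@u).round(4),((p-m)@n).round(4))
for k,p in dict(big=C(212,88),small=C(304,137)).items():
  q=pt('s0',*p,.061); print(k,q,(q-m)@u,(q-m)@n)
q=pt('s0',*C(60,450),.02);print('ratchet grip end',q,(q-m)@u,(q-m)@n)
q=pt('s0',243,265,.02);print('ratchet tail',q,(q-m)@u,(q-m)@n)
q=pt('s0',232,212,.06);print('blue',q,(q-m)@u,(q-m)@n)
E
```

```text
[[0.5993 0.1548 0.06  ]
 [0.5893 0.1284 0.06  ]
 [0.579  0.1026 0.06  ]
 [0.5675 0.0762 0.06  ]
 [0.5571 0.0499 0.06  ]]
[0.02822691 0.02779351 0.02880809 0.02820555]
[[0.5977 0.1564 0.06  ]
 [0.5876 0.1302 0.06  ]
 [0.5779 0.1043 0.06  ]
 [0.5676 0.0769 0.06  ]
 [0.5579 0.05   0.06  ]]
open corners [[ 0.5051 -0.0409  0.012 ]
 [ 0.5336 -0.0521  0.012 ]]
dir [0.36251494 0.93197796 0.        ] 68.74527221652787 mean [0.57807758 0.10295669 0.06      ]
stop [0.62673422 0.23103483 0.032     ] [np.float64(0.13700476342020965), np.float64(0.0010833243084281269)]
0.056 -0.001
0.0278 -0.0013
-0.0 -0.001
-0.0288 0.0002
-0.057 0.0003
0.0569 0.001
0.0288 0.001
0.0012 0.0007
-0.0281 0.0004
-0.0567 -0.0004
-0.1605 0.0159
-0.1606 -0.0148
big [0.45631516 0.02548974 0.061     ] -0.1163381858629163 0.08539696386553104
small [0.46929021 0.08222226 0.061     ] -0.058761073690029475 0.09387088920242714
ratchet grip end [0.667609   0.03081457 0.02      ] -0.03477838598650171 -0.1095939093333135
ratchet tail [ 0.64768899 -0.0731827   0.02      ] -0.138922847428561 -0.12872946352271564
blue [ 0.59004794 -0.11748759  0.06      ] -0.20110977111211553 -0.09107046158837445
```

The row has about 59 mm to travel, with the stop's inner face about 129 mm from clip3 along the row. I'll shut the fingers and point tool x opposite to the push direction, then push the rear face of clip5's block low down. First I'll travel high.

Call:
servo_tool(
  deltas=[
    [[0.1075,0.0948,0],0],
    [[0.1075,0.0948,0],0],
    [[0.1075,0.0948,0],0],
    [[0.1075,0.0948,0],0],
    [[0.1075,0.0948,0],0],
    [[0.1075,0.0948,0],0],
    [[0.1075,0.0948,0],0],
    [[0.1075,0.0948,0],0],
  ],
  fingers=0,
  newtons=30,
)

```text
t: 1.15
tcp_pos: [0.3627, 0.304, 0.2312]
tool_rot: [0.989, -0.147, -0.0, 0.0]
contact_force: [0.4, 0.5, 0.1]
gripper_width: -0.0002
finger_force: 0.0
```

Call:
servo_tool(
  deltas=[
    [[0.1075,0.0948,0],0],
    [[0.1075,0.0948,0],0],
    [[0.1075,0.0948,0],0],
    [[0.1075,0.0948,0],0],
    [[0.1075,0.0948,0],0],
    [[0.1075,0.0948,0],0],
    [[0.1075,0.0948,0],0],
    [[0.1075,0.0948,0],0],
  ],
)

```text
t: 2.15
tcp_pos: [0.5435, 0.0114, 0.2311]
tool_rot: [0.989, -0.147, -0.0, 0.0]
contact_force: [0.4, 0.1, 0.4]
gripper_width: 0.0001
finger_force: 0.0
```

Call:
servo_tool(
  deltas=[
    [[0,0,0],1],
    [[0,0,0],1],
    [[0,0,0],1],
    [[0,0,0],1],
    [[0,0,0],1],
    [[0,0,0],1],
    [[0,0,0],1],
    [[0,0,0],1],
  ],
)

```text
t: 3.15
tcp_pos: [0.5428, 0.0126, 0.231]
tool_rot: [0.879, -0.478, -0.0, 0.0]
contact_force: [0.0, 0.4, 0.1]
gripper_width: -0.0001
finger_force: 0.0
```

Call:
servo_tool(
  deltas=[
    [[0,0,0],1],
    [[0,0,0],1],
    [[0,0,0],1],
    [[0,0,0],1],
    [[0,0,0],1],
    [[0,0,0],1],
    [[0,0,0],1],
    [[0,0,0],1],
  ],
)

```text
t: 4.15
tcp_pos: [0.5428, 0.0127, 0.231]
tool_rot: [-0.662, 0.749, 0.0, -0.0]
contact_force: [-0.2, -0.4, -0.4]
gripper_width: -0.0
finger_force: 0.0
```

Call:
servo_tool(
  deltas=[
    [[0,0,0],1],
    [[0,0,0],1],
    [[0,0,0],0.88],
    [[0,0,0],0],
    [[0,0,0],0],
  ],
)

```text
t: 4.78
tcp_pos: [0.543, 0.0127, 0.2312]
tool_rot: [-0.565, 0.825, 0.0, -0.0]
contact_force: [-1.3, 0.3, 0.0]
gripper_width: 0.0002
finger_force: 0.0
```

```bash
cat > w.py <<'E'
from h import *
m=np.array([0.5781,0.1030,0]);u=np.array([.3625,.932,0]);n=np.array([-u[1],u[0],0])
def where():
    s=robot.read_state();M=R.from_quat(s['tool_rot']).as_matrix();p=s['tcp_pos']
    print('t',s['t'],'u,n,z',((p-m)@u).round(4),((p-m)@n).round(4),p[2].round(4),'xyaw-(-u)',np.degrees(np.arctan2(M[:,0]@-n,M[:,0]@-u)).round(2),'w',s['gripper_width'],'F u,n,z',(s['contact_force']@np.c_[u,n,[0,0,1]]).round(2),'y.n',(M[:,1]@n).round(2),'q6',s['q'][5])
E
python3 -c "
from w import *
where();snap('wrist','w1')"
```

```text
t 4.775 u,n,z -0.0969 -0.0 0.2312 xyaw-(-u) 0.02 w 0.00016922492188397217 F u,n,z [-0.21  1.35  0.02] y.n 1.0 q6 -0.6924471758420075
```

View pics/w1.png

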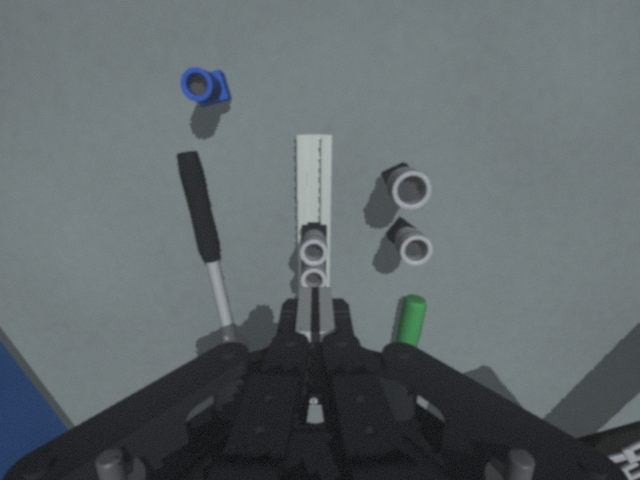

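The wrist view shows the rail straight ahead, with its open end at (314,135). Clip5's block rear edge is at (314,224) and the fingertips are aligned with the rail. Next I'll check the edge position, then descend.

```bash
python3 -c "
from w import *
for a,b,z in[(314,224,.022),(303,224,.022),(326,224,.022),(298,135,.012),(332,135,.012),(313,249,.06),(410,188,.063),(415,248,.059)]:
  q=pt('w1',a,b,z);print(a,b,((q-m)@u).round(4),((q-m)@n).round(4))
print(px('w1',robot.read_state()['tcp_pos']))"
```

```text
314 224 -0.0734 -0.0014
303 224 -0.0734 -0.0126
326 224 -0.0734 0.0107
298 135 -0.16 -0.0169
332 135 -0.16 0.016
313 249 -0.0605 -0.0023
410 188 -0.118 0.082
415 248 -0.0611 0.0922
[316.03746681 305.75941821]
```

Call:
servo_tool(
  deltas=[
    [[0,0,0.13],0],
    [[0,0,0.13],0],
    [[0,0,0.13],0],
    [[0,0,0.11],0],
    [[0,0,0],0],
  ],
)

```text
t: 5.45
tcp_pos: [0.5413, 0.0122, 0.079]
tool_rot: [-0.564, 0.826, 0.001, -0.003]
contact_force: [-0.4, 0.2, 0.9]
gripper_width: -0.0
finger_force: 0.0
```

Call:
servo_tool(
  deltas=[
    [[0,0,0.08],0],
    [[0,0,0.08],0],
    [[0,0,0.03],0],
    [[0,0,0.02],0],
    [[0,0,0],0],
    [[0,0,0],0],
  ],
)

```text
t: 6.2
tcp_pos: [0.5437, 0.0129, 0.0192]
tool_rot: [-0.564, 0.825, -0.0, 0.001]
contact_force: [0.7, -0.7, 0.6]
gripper_width: -0.0002
finger_force: 0.0
```

```bash
python3 -c "
from w import *
where();snap('side','d1')
i=cv2.imread('pics/d1.png')[200:400,200:440];cv2.imwrite('pics/d1c.png',cv2.resize(i,None,fx=3,fy=3,interpolation=cv2.INTER_CUBIC))"
```

```text
t 6.2 u,n,z -0.0965 -0.0006 0.0192 xyaw-(-u) -0.02 w -0.0002047796104573507 F u,n,z [-0.43 -0.94  0.58] y.n 1.0 q6 -0.6935134821284302
```

View pics/d1c.png

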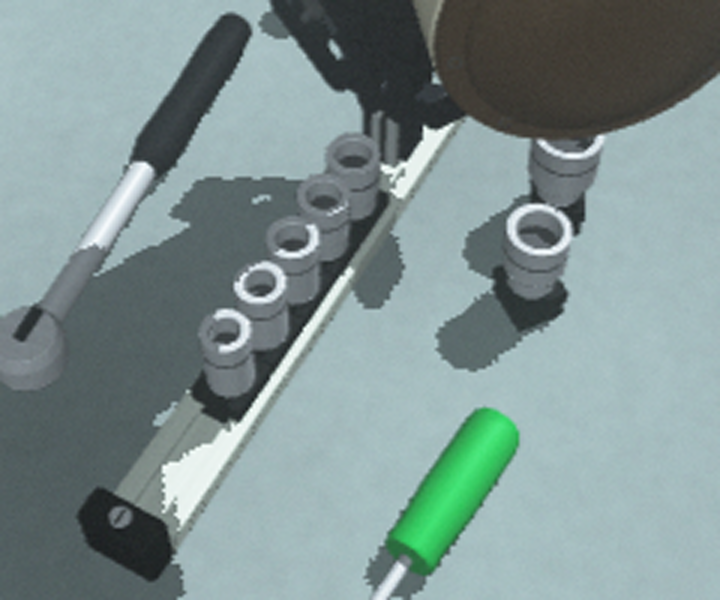

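The fingertips (crop about (385,150)) are down over the rail just behind clip5, and nothing has been disturbed. I'll lower 2 mm and start the gentle push along tool -x.

Call:
servo_tool(
  deltas=[
    [[-0.01,0,0.006],0],
    [[-0.01,0,0],0],
    [[-0.01,0,0],0],
    [[-0.008,0,0],0],
    [[-0.008,0,0],0],
    [[-0.008,0,0],0],
    [[-0.008,0,0],0],
    [[-0.008,0,0],0],
  ],
)

```text
t: 7.25
tcp_pos: [0.5506, 0.0323, 0.0165]
tool_rot: [-0.564, 0.826, 0.0, -0.0]
contact_force: [-0.6, -0.2, -1.0]
gripper_width: -0.0001
finger_force: 0.3
```

```bash
python3 -c "
from w import *
where()"
```

```text
t 7.25 u,n,z -0.0759 0.0 0.0165 xyaw-(-u) -0.04 w -7.169383492651399e-05 F u,n,z [-0.41  0.43 -0.96] y.n 1.0 q6 -0.7242473188180342
```

Call:
servo_tool(
  deltas=[
    [[-0.01,0,0],0],
    [[-0.01,0,0],0],
    [[-0.01,0,0],0],
    [[-0.01,0,0],0],
    [[-0.01,0,0],0],
    [[-0.01,0,0],0],
    [[-0.01,0,0],0],
    [[-0.01,0,0],0],
  ],
)

```text
t: 8.25
tcp_pos: [0.5595, 0.0548, 0.0165]
tool_rot: [-0.564, 0.826, 0.0, -0.0]
contact_force: [-0.6, -1.1, -0.3]
gripper_width: -0.0001
finger_force: 0.3
```

```bash
python3 -c "
from w import *
where();snap('scene','s2')
i=cv2.imread('pics/s2.png')[150:350,280:480];cv2.imwrite('pics/s2c.png',cv2.resize(i,(600,600),interpolation=cv2.INTER_CUBIC))"
```

```text
t 8.25 u,n,z -0.0517 -0.0001 0.0165 xyaw-(-u) -0.04 w -0.00014135939523938853 F u,n,z [-1.28  0.15 -0.32] y.n 1.0 q6 -0.7574817500943516
```

View pics/s2c.png

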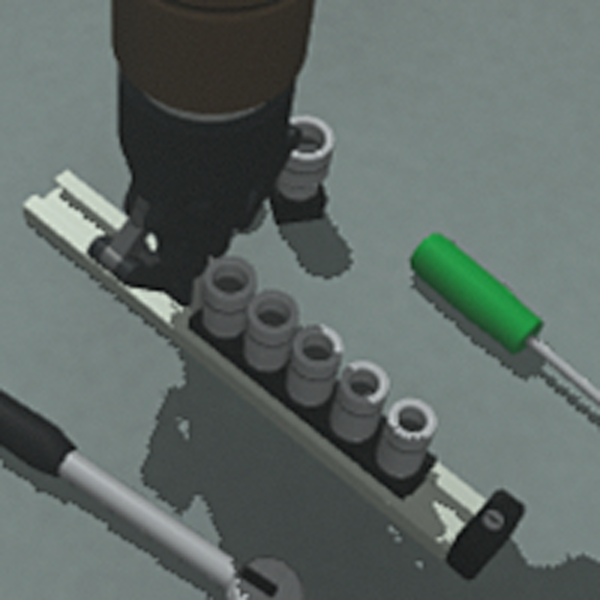

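The row moved as one train by about 29 mm, with no gaps, and clip1's top is now at crop (409,420). About 30 mm remains. I'll continue, then slow down for the stop.

Call:
servo_tool(
  deltas=[
    [[-0.01,0,0],0],
    [[-0.01,0,0],0],
    [[-0.01,0,0],0],
    [[-0.01,0,0],0],
    [[-0.01,0,0],0],
    [[-0.01,0,0],0],
    [[-0.01,0,0],0],
    [[-0.005,0,0],0],
  ],
)

```text
t: 9.3
tcp_pos: [0.5677, 0.0758, 0.0165]
tool_rot: [-0.564, 0.826, -0.0, 0.0]
contact_force: [0.4, -1.4, -0.4]
gripper_width: 0.0001
finger_force: 0.3
```

```bash
python3 -c "
from w import *
where()"
```

```text
t 9.3 u,n,z -0.0291 -0.0002 0.0165 xyaw-(-u) -0.03 w 0.00013568628705954924 F u,n,z [-1.15 -0.91 -0.42] y.n 1.0 q6 -0.7869700038573195
```

Call:
servo_tool(
  deltas=[
    [[-0.003,0,0],0],
    [[-0.003,0,0],0],
    [[-0.003,0,0],0],
    [[-0.003,0,0],0],
  ],
)

```text
t: 9.8
tcp_pos: [0.5689, 0.079, 0.0165]
tool_rot: [-0.564, 0.826, 0.0, -0.0]
contact_force: [-0.1, -1.0, 1.1]
gripper_width: 0.0001
finger_force: 0.3
```

```bash
python3 -c "
from w import *
where();snap('scene','s3')
i=cv2.imread('pics/s3.png')[210:340,340:470];cv2.imwrite('pics/s3c.png',cv2.resize(i,(598,598),interpolation=cv2.INTER_CUBIC))"
```

```text
t 9.8 u,n,z -0.0257 -0.0001 0.0165 xyaw-(-u) -0.04 w 7.592382357497278e-05 F u,n,z [-0.97 -0.26  1.14] y.n 1.0 q6 -0.791536613859233
```

View pics/s3c.png

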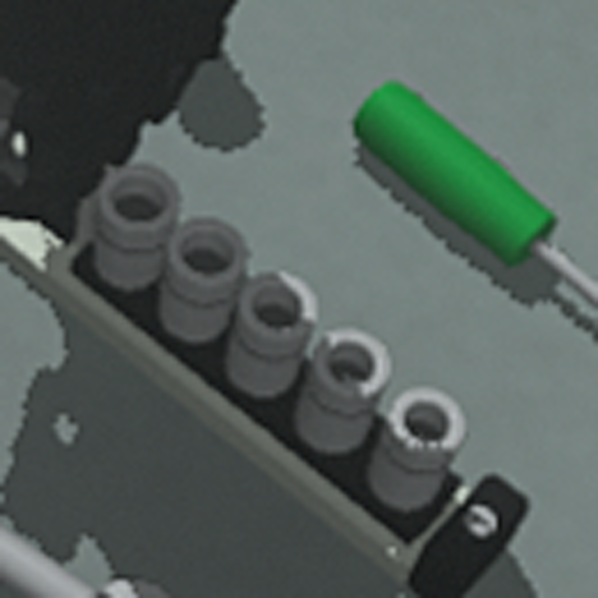

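The row is together and a few mm short of the stop, with the gap visible at crop (460,495). I'll creep in at under 1 mm per row and watch the force.

Call:
servo_tool(
  deltas=[
    [[-0.003,0,0],0],
    [[-0.003,0,0],0],
    [[-0.003,0,0],0],
    [[-0.002,0,0],0],
    [[0,0,0],0],
  ],
)

```text
t: 10.48
tcp_pos: [0.5702, 0.0821, 0.0165]
tool_rot: [-0.564, 0.826, -0.0, 0.0]
contact_force: [-0.9, -0.4, -0.6]
gripper_width: 0.0
finger_force: 0.1
```

```bash
python3 -c "
from w import *
where()"
```

```text
t 10.475 u,n,z -0.0223 -0.0002 0.0165 xyaw-(-u) -0.03 w 4.428497029418633e-05 F u,n,z [-0.68  0.72 -0.63] y.n 1.0 q6 -0.7956184380639367
```

Call:
servo_tool(
  deltas=[
    [[-0.002,0,0],0],
    [[-0.002,0,0],0],
    [[0,0,0],0],
  ],
)

```text
t: 10.85
tcp_pos: [0.5706, 0.0832, 0.0165]
tool_rot: [-0.564, 0.826, -0.0, 0.0]
contact_force: [0.1, -1.1, -1.4]
gripper_width: 0.0001
finger_force: 0.2
```

```bash
python3 -c "
from w import *
where()"
```

```text
t 10.85 u,n,z -0.0212 -0.0002 0.0165 xyaw-(-u) -0.03 w 6.25469242141027e-05 F u,n,z [-0.97 -0.47 -1.36] y.n 1.0 q6 -0.797142154162857
```

Still no stop force, so I'll continue in half-millimetre rows.

Call:
servo_tool(
  deltas=[
    [[-0.002,0,0],0],
    [[-0.002,0,0],0],
    [[0,0,0],0],
  ],
)

```text
t: 11.22
tcp_pos: [0.5703, 0.0835, 0.0164]
tool_rot: [-0.564, 0.826, 0.0, -0.001]
contact_force: [-2.1, -5.2, 2.2]
gripper_width: -0.0002
finger_force: 1.9
```

```bash
python3 -c "
from w import *
where();snap('scene','s4')
i=cv2.imread('pics/s4.png')[210:340,340:470];cv2.imwrite('pics/s4c.png',cv2.resize(i,(598,598),interpolation=cv2.INTER_CUBIC))"
```

```text
t 11.225 u,n,z -0.021 0.0002 0.0164 xyaw-(-u) -0.06 w -0.00021959803878163596 F u,n,z [-5.63  0.09  2.19] y.n 1.0 q6 -0.7986688348109074
```

View pics/s4c.png

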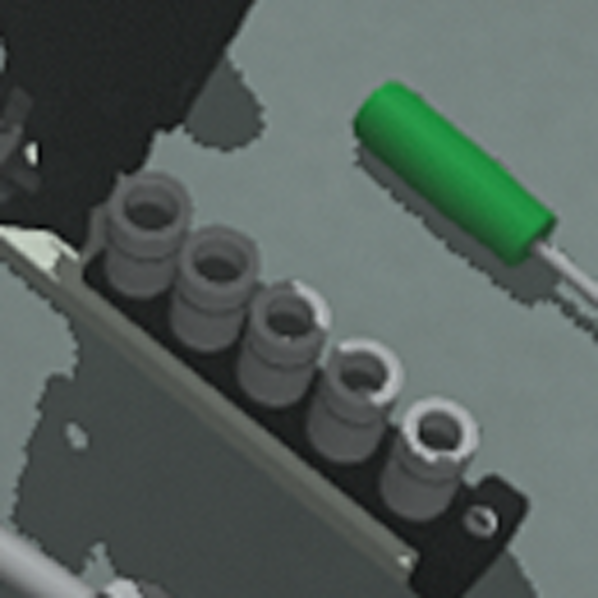

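Force rose to 5.6 N and the tool stalled. The picture shows clip1's block against the stop with no gaps. I'll back off straight, then lift.

Call:
servo_tool(
  deltas=[
    [[0.005,0,0],0],
    [[0.01,0,0],0],
    [[0.02,0,0],0],
    [[0.02,0,0],0],
    [[0,0,-0.08],0],
    [[0,0,-0.12],0],
    [[0,0,-0.15],0],
    [[0,0,-0.15],0],
  ],
)

```text
t: 12.28
tcp_pos: [0.5647, 0.0686, 0.1678]
tool_rot: [-0.564, 0.826, 0.0, 0.0]
contact_force: [0.1, 0.9, -1.7]
gripper_width: 0.0001
finger_force: 0.0
```

Call:
servo_tool(
  deltas=[
    [[0.15,0,-0.1],0],
    [[0.15,0,0],0],
    [[0.15,0,0],0],
    [[0,0,0],0],
    [[0,0,0],0],
  ],
)

```text
t: 12.9
tcp_pos: [0.5161, -0.057, 0.1967]
tool_rot: [-0.564, 0.826, -0.0, 0.0]
contact_force: [0.4, -0.0, -0.4]
gripper_width: -0.0001
finger_force: 0.0
```

```bash
python3 -c "
from w import *
where();snap('side','d5')
i=cv2.imread('pics/d5.png')[160:400,180:440];cv2.imwrite('pics/d5c.png',cv2.resize(i,None,fx=2.5,fy=2.5,interpolation=cv2.INTER_CUBIC))"
```

```text
t 12.9 u,n,z -0.1716 -0.0002 0.1967 xyaw-(-u) -0.07 w -0.00010112591427832439 F u,n,z [ 0.1  -0.36 -0.42] y.n 1.0 q6 -0.5748528363462634
```

View pics/d5c.png

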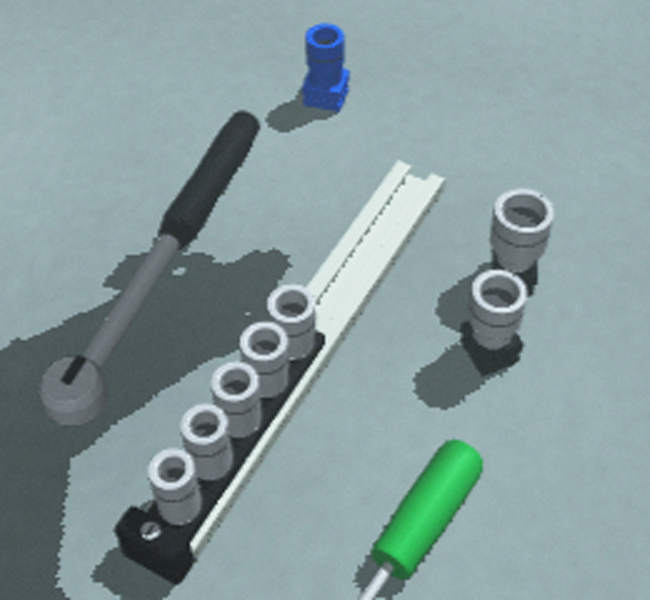

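The side view shows the row closed up against the stop at crop (155,540). The spares, ratchet, screwdriver and blue look-alike are still in place, and the arm is clear.

```bash
python3 -c "
from workcell import robot
print(robot.close_job())"
```

```text
the job is handed in; nothing more can be done
None
```

The five sockets were pushed gently as one train until the first sat against the end stop with no gaps visible. Nothing else was moved, and I handed the job in at about 13 s of the 32 s limit.

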